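# Stir the rough in the rinsing basket and lift it out over its tub

### The job

Take the plain wooden dowel out of the dop block and stir the rough stones in the wire basket with it until most of them have clearly changed places (by more than a stone's width), then stand the dowel back in its hole in the block and let it go, so that your hand is free. Now take the basket by the wooden roll of its bail, lift it right out of the tub with every stone still in it, and hold it level and still over the middle of the tub, about 5 cm above the rim, to drip off. Finish while still holding it there: do not put it down, and leave the other things on the worktop undisturbed.

Things in the scene. Friction and masses are not known exactly. Their poses are not given: they have to be found in the camera images.
- tub: off-white round rinse tub with dark rim, empty, fixed to the worktop. Origin: centre of its underside, on the worktop; z up. Inner floor at 5 mm, rim at 60 mm, 200 mm across the rim, inside radius 96 mm at the rim and 87 mm at the floor; two wire lugs at +x and -x reach 115 mm out at 48 mm. Behind it to the left a polisher with a hanging splash flap stands 0.4 m high (x > 0.53, y > 0).
- basket: loose round wire basket, 160 mm across, 0.5 kg empty, standing on four feet in the tub. Origin: centre of the underside of its feet; z up. Mesh floor at z = 10 mm, rim at 70 mm, inside radius 76 mm. A wire bail is hinged on two ears (y = +87 and -87 mm, z = 80 mm; hinge line along y). It slides and turns a little when stirred in, and hangs from the hinge when lifted.
- bail (a joint): swing of the basket's bail, rad: 0 = upright over the basket, + = leaning to the basket's -x side, - = leaning to its +x side, stops at +1.05 and -1.05. It starts leaning to the -x side and stays where it is left (light friction, about 0.014 N m).
- bail_grip: turned wooden roll at the middle of the bail (origin: its centre), by which to hold the basket: 15 mm thick, 54 mm long, its axis level along the basket's y, 86 mm from the hinge line, about 130 to 150 mm above the worktop at first. The roll turns freely on the bail, so the fingers may keep pointing down while the bail swings up. Only its position matters.
- dop_block: dark wooden block, 62 x 150 x 50 mm, fixed to the worktop, with a row of four holes along its y axis, 36 mm apart. Origin: centre of its underside. Three holes hold dop sticks (turquoise chip on the upper end, tops 145 mm above the worktop, stuck fast); the end hole at y = -54 mm holds the dowel.
- stick_hole (a point): centre of the mouth of the dowel's hole in the dop block, 50 mm above the worktop; hole 15 mm in diameter, its mouth countersunk to 23 mm, 42 mm deep, vertical.
- stick: plain wooden stirring dowel, loose, 12 mm in diameter, 200 mm long, 30 g, standing upright in the end hole with its top about 208 mm above the worktop, well above the dop sticks. Origin: centre of its lower end (both ends rounded); z along the dowel to its upper end.
- stick_tip (a point): lower end of the dowel (same as its origin).
- rough_0: rough turquoise stone, 23x26x21 mm, 10 to 35 g, loose on the basket's floor. At first the six lie scattered in a ring, about 35 mm from the basket's centre; the very middle is clear. Origin: centre of its underside as it first lies.
- rough_1: rough turquoise stone, 16x33x18 mm, 10 to 35 g, loose on the basket's floor. At first the six lie scattered in a ring, about 35 mm from the basket's centre; the very middle is clear. Origin: centre of its underside as it first lies.
- rough_2: rough turquoise stone, 24x25x18 mm, 10 to 35 g, loose on the basket's floor. At first the six lie scattered in a ring, about 35 mm from the basket's centre; the very middle is clear. Origin: centre of its underside as it first lies.
- rough_3: rough turquoise stone, 20x24x19 mm, 10 to 35 g, loose on the basket's floor. At first the six lie scattered in a ring, about 35 mm from the basket's centre; the very middle is clear. Origin: centre of its underside as it first lies.
- rough_4: rough turquoise stone, 17x28x19 mm, 10 to 35 g, loose on the basket's floor. At first the six lie scattered in a ring, about 35 mm from the basket's centre; the very middle is clear. Origin: centre of its underside as it first lies.
- rough_5: rough turquoise stone, 20x30x14 mm, 10 to 35 g, loose on the basket's floor. At first the six lie scattered in a ring, about 35 mm from the basket's centre; the very middle is clear. Origin: centre of its underside as it first lies.
- wax_white: wax bar, off-white polishing compound, 32x72x26 mm, loose bystander lying near the work, to be left alone. Origin: centre of its underside.
- felt_bob: felt bob on a short shank, 21x62x21 mm, loose bystander lying near the work, to be left alone. Origin: centre of its underside.
- wooden_scraper: scraper with wooden grip, 22x128x22 mm, loose bystander lying near the work, to be left alone. Origin: centre of its underside.

How it is judged:
On the way, in this order (a step that is already met when the one before it is completed fails the run):
1. with the dowel's tip down among the stones in the basket, at least four of the six stones have moved 25 mm or more from where they lay (z of stick_tip in the frame of basket between 0 and 0.035 m and horizontal distance between stick_tip and basket below 0.076 m and contact force between stick and the fingers above 0.2 N and (distance of each of rough_0, rough_1, rough_2, rough_3 from where it was at the start of the episode above 0.025 m or distance of each of rough_0, rough_1, rough_2, rough_4 from where it was at the start of the episode above 0.025 m or distance of each of rough_0, rough_1, rough_2, rough_5 from where it was at the start of the episode above 0.025 m or distance of each of rough_0, rough_1, rough_3, rough_4 from where it was at the start of the episode above 0.025 m or distance of each of rough_0, rough_1, rough_3, rough_5 from where it was at the start of the episode above 0.025 m or distance of each of rough_0, rough_1, rough_4, rough_5 from where it was at the start of the episode above 0.025 m or distance of each of rough_0, rough_2, rough_3, rough_4 from where it was at the start of the episode above 0.025 m or distance of each of rough_0, rough_2, rough_3, rough_5 from where it was at the start of the episode above 0.025 m or distance of each of rough_0, rough_2, rough_4, rough_5 from where it was at the start of the episode above 0.025 m or distance of each of rough_0, rough_3, rough_4, rough_5 from where it was at the start of the episode above 0.025 m or distance of each of rough_1, rough_2, rough_3, rough_4 from where it was at the start of the episode above 0.025 m or distance of each of rough_1, rough_2, rough_3, rough_5 from where it was at the start of the episode above 0.025 m or distance of each of rough_1, rough_2, rough_4, rough_5 from where it was at the start of the episode above 0.025 m or distance of each of rough_1, rough_3, rough_4, rough_5 from where it was at the start of the episode above 0.025 m or distance of each of rough_2, rough_3, rough_4, rough_5 from where it was at the start of the episode above 0.025 m)), for 0.2 s.
2. the dowel stands back in its hole in the block, let go (horizontal distance between stick_tip and stick_hole below 0.008 m and z of stick_tip in the frame of stick_hole below -0.028 m and angle between stick's own z axis and vertical below 0.15 rad and contact force between stick and the fingers below 0.2 N), for 0.2 s.
At the end, for the whole second after the job is handed in: Fingers hold the roll, basket free of the tub: underside 20-100 mm above its rim, centre within 40 mm of the tub's, within 9.5 deg of level, under 40 mm/s and 0.5 rad/s, all 6 stones in it; dowel let go in its hole, at least 28 mm deep, tip within 8 mm of the axis, within 8.5 deg of upright (all of step 2 and height (world z) of basket between 0.08 and 0.16 m and horizontal distance between basket and tub below 0.04 m and angle between basket's own z axis and vertical below 0.17 rad and linear speed of basket below 0.04 m/s and angular speed of basket below 0.5 rad/s and contact force between bail_grip and the fingers above 1 N and contact force between basket and tub below 0.1 N and horizontal distance between each of rough_0, rough_1, rough_2, rough_3, rough_4, rough_5 and basket below 0.082 m and z of rough_0 in the frame of basket between 0 and 0.065 m and z of rough_1 in the frame of basket between 0 and 0.065 m and z of rough_2 in the frame of basket between 0 and 0.065 m and z of rough_3 in the frame of basket between 0 and 0.065 m and z of rough_4 in the frame of basket between 0 and 0.065 m and z of rough_5 in the frame of basket between 0 and 0.065 m); the arm keeps its last pose, push and grip.
It fails at once if the basket is tipped more than 40 degrees (angle between basket's own z axis and vertical above 0.7 rad).
It fails at once if a bystander is pushed more than 30 mm (distance of any of wax_white, felt_bob, wooden_scraper from where it was at the start of the episode above 0.03 m).
It also fails if it takes over 72 s, if anything falls off the work surface, if the arm or the gripper's body presses on something with over 40 N, if the wrist force passes 120 N, or if a joint passes its speed limit or range.

### The arm

A 6-joint arm with a two-finger parallel gripper is mounted at the origin on a cart in front of the work surface, level with it; the furniture and walls round the work are solid. World frame = base frame: x ahead of the robot, y to its left, z up, the work surface at z = 0. Lengths are in m, angles in rad, forces in N, time in s.
With the tool pointing down it reaches from about 0.225 to 0.875 m from the base axis. Payload 3.4 kg.
Tool frame: the origin (TCP) lies at the very end of the fingers, on their centre line; the grasp point (between the pads) lies behind it (manip.grasp_offset is the z of the grasp point in the tool frame, in m); z points along the fingers, y is the line along which they close (so a half turn about z gives the same grasp; the last joint's range is limited). The gripper opens to 85 mm and grips with 20 to 120 N. Pads are 22 mm wide; open, the fingers measure 114 mm over their backs; the gripper's body (76 mm by 85 mm) begins 54 mm behind the grasp point. The pads swing forward as they close: fully open they stand 13 mm farther back than shut.
Start: joints at [-1.449, 0.276, 1.505, -0, 1.361, -0.121], TCP at [0.138, -0.558, 0.231] pointing down, gripper open.
Joint ranges: [-2.89, 2.89], [-0.75, 2.08], [0.22, 2.7], [-1.18, 4.32], [0.11, 2.71], [-2.7, 2.7]. Speed limits (rad/s): [2.57, 2.57, 3.14, 3.14, 3.14, 3.14].

### API

Orientations are given as a unit quaternion [w, x, y, z].
In Python, from rig import manip gives the robot as it stands.
- The arm moves only by the shell command python3 -m pendant 'ROWS' [FORCE]. ROWS is JSON, a list of rows, each an object of numbers: "dx", "dy", "dz": the shift along the tool's x, y, z in m; "rx", "ry", "rz": the turn, a rotation vector about the tool's x, y, z in degrees; "hand": the finger opening in m, from 0 to 0.0854. In form: [{"dx": .., "dy": .., "dz": .., "rx": .., "ry": .., "rz": .., "hand": ..}, ...]. A call has 1 to 12 rows; each row shifts and turns the commanded pose from where the row before left it, along the tool's axes as they then stand; what a row does not reach is not made up. A row lasts 1/12 s, in which the tool goes at most 41.7 mm and 7.16 degrees, less where a joint would pass 70% of its speed; a pose out of reach is approached as far as the arm can. A call is refused whole if a number of a shift passes 0.0417 or a number of a turn 7.16, either way. A call with a gripper value outside its range is refused whole. The fingers move at their own pace and stop on an object; FORCE is the grip in N (left out, the last holds). Time passes only in rows, so rows that do not move let the fingers close. It gives the time, the measured TCP pose, the force, the opening and the grip force at its end, in the units of the state.
- manip.get_state(): the state, without advancing time (a new reading comes with each control period).
- manip.get_image(name): name is "scene" or "top" or "wrist"; returns a dict with "frame" (420x560x3 uint8, red, green, blue), "fx", "fy", "cx", "cy" (pixels), "distortion" ([k1, k2, p1, p2, k3] as OpenCV has them; the pictures are not rectified), "position" and "attitude" of the camera in the world; the wrist camera has in their place "mount" (4x4, takes a point from camera to tool coordinates, whose origin is the TCP and whose axes are the flange's). Camera axes: x right, y up, looking along -z (the intrinsics and any distortion apply to the point x, -y, -z); pixel columns grow to the right and rows downward; lengths in m; the calibration is good to about 2 mm. A picture is of the moment at which its call begins: read the wrist's pose just before it. There is no depth.
- manip.sign_off(): hands the job in; it is judged then, once.
The state is a dict: "clock": time; "qpos": joint angles; "qd": joint speeds; "effort": joint torques, N m; "position": TCP position; "ee_rot": TCP orientation; "contact_force": force on the tool from outside, world axes, zero at the start; "moment": the same for the moment, N m; "width": finger opening in m; "gripper_force": force on a finger pad.
Only numpy, scipy, OpenCV 4.12 (cv2) and the standard library are available. Lean on these libraries where they do the work, as an engineer would, in place of code of your own. Each camera call takes 0.05 s, during which the arm holds its last target. There are 200 camera calls.

## Working session

There is one attempt and no reset: what is moved stays moved. The work goes in short steps, Python scripts to look and compute and a shell command to move; the robot and the scene stay as the last step left them, time stands still between calls to the robot, and variables do not carry over. Pictures are saved under pics/ and viewed, at most 10 in all, crops included, and the job is handed in when it is done.

```bash
ls; mkdir -p pics
cat > h.py <<'E'
import numpy as np, cv2, json
from rig import manip
from scipy.spatial.transform import Rotation as R
def q2R(q): return R.from_quat([q[1],q[2],q[3],q[0]]).as_matrix()
def att(a):
    a=np.array(a,float)
    return q2R(a) if a.shape==(4,) else a
def shot(name,fn):
    s=manip.get_state(); im=manip.get_image(name)
    cv2.imwrite('pics/'+fn+'.png',im['frame'][:,:,::-1])
    if name=='wrist':
        T=np.eye(4);T[:3,:3]=q2R(s['ee_rot']);T[:3,3]=s['position'];M=T@np.array(im['mount']);P,A=M[:3,3],M[:3,:3]
    else: P,A=np.array(im['position']),att(im['attitude'])
    c=dict(P=P.tolist(),A=A.tolist(),K=[[im['fx'],0,im['cx']],[0,im['fy'],im['cy']],[0,0,1]],d=list(map(float,im['distortion'])))
    json.dump(c,open('pics/'+fn+'.json','w')); return im
def ray(fn,uv):
    c=json.load(open('pics/'+fn+'.json'))
    p=cv2.undistortPoints(np.array([[uv]],float),np.array(c['K']),np.array(c['d']))[0,0]
    return np.array(c['P']),np.array(c['A'])@np.array([p[0],-p[1],-1])
def atz(fn,uv,z):
    P,d=ray(fn,uv); return P+d*(z-P[2])/d[2]
def proj(fn,X):
    c=json.load(open('pics/'+fn+'.json')); X=np.atleast_2d(X)
    p=(X-np.array(c['P']))@np.array(c['A'])*[1,-1,-1]
    return cv2.projectPoints(p,np.zeros(3),np.zeros(3),np.array(c['K']),np.array(c['d']))[0][:,0]
def tri(a,ua,b,ub):
    P,d=ray(a,ua);Q,e=ray(b,ub)
    t=np.linalg.lstsq(np.stack([d,-e],1),Q-P,rcond=None)[0]
    return (P+t[0]*d+Q+t[1]*e)/2, np.linalg.norm(P+t[0]*d-Q-t[1]*e)
E
python3 - <<'E'
from h import *
for n in('scene','top'):
    im=shot(n,n+'0'); print(n,im['position'],im['attitude'])
s=manip.get_state();print(s,manip.grasp_offset)
E
```

```text
pics
scene [ 0.09165334 -0.84961139  0.65819175] [ 0.85871215  0.45734735 -0.1030758  -0.2069353 ]
top [ 0.3186919  -0.11836772  0.9607246 ] [-0.69683941 -0.05399426  0.05255009  0.71325868]
{'clock': 0.1, 'qpos': array([-1.44899198e+00,  2.76563284e-01,  1.50602310e+00, -4.32367234e-05,
        1.36072035e+00, -1.20966743e-01]), 'qd': array([ 0.0009885 , -0.00186137, -0.00230813,  0.00087745,  0.00016678,
       -0.00290408]), 'effort': array([ 1.36517858e-03, -4.17700088e+01, -2.46404511e+01, -1.63428845e-04,
        5.79696833e-03,  4.77825939e-07]), 'position': array([ 0.13816509, -0.55765397,  0.23050164]), 'ee_rot': array([-8.57031305e-04,  9.92640903e-01,  1.21092122e-01, -2.14981406e-05]), 'contact_force': array([ 0.54647148, -0.18137804, -0.4650087 ]), 'moment': array([-0.01603549,  0.0169584 ,  0.00022813]), 'gripper_force': 0.0, 'width': 0.08538352400165466} -0.0187
```

View pics/scene0.png

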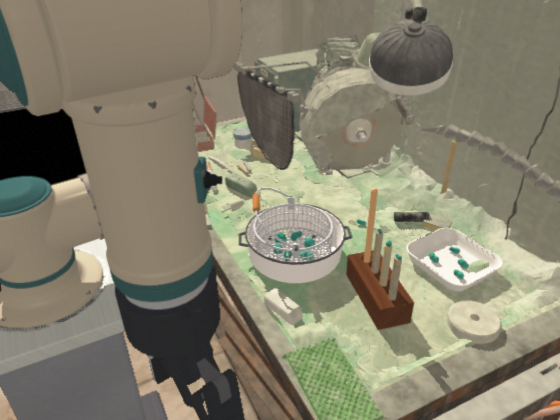

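View pics/top0.png

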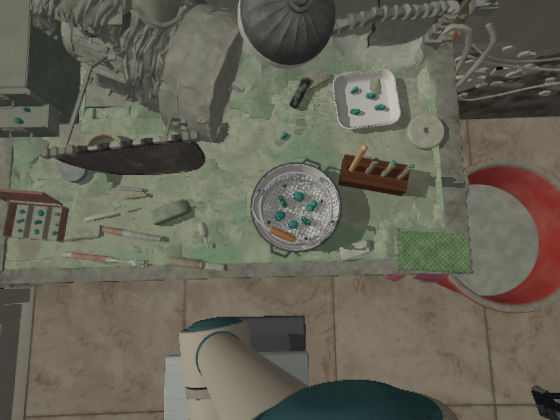

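Scene view: tub at about (297,240), dowel top (373,190), block (378,288), roll (256,201). Top view: tub at (295,206), dowel top (363,149), roll (284,235). I'll enlarge the relevant crops.

Run:
```python
from h import *
t=cv2.imread('pics/top0.png');s=cv2.imread('pics/scene0.png')
a=cv2.resize(t[145:265,235:425],None,fx=4,fy=4,interpolation=cv2.INTER_CUBIC)  # 760x480
cv2.imwrite('pics/c1.png',a)
b=cv2.resize(s[180:330,230:420],None,fx=4,fy=4,interpolation=cv2.INTER_CUBIC)
cv2.imwrite('pics/c2.png',b)
```

```text
(no output)
```

View pics/c1.png

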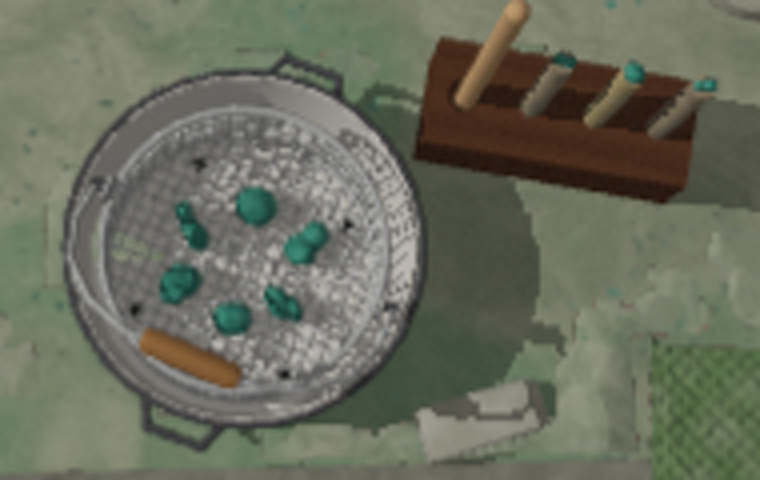

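View pics/c2.png

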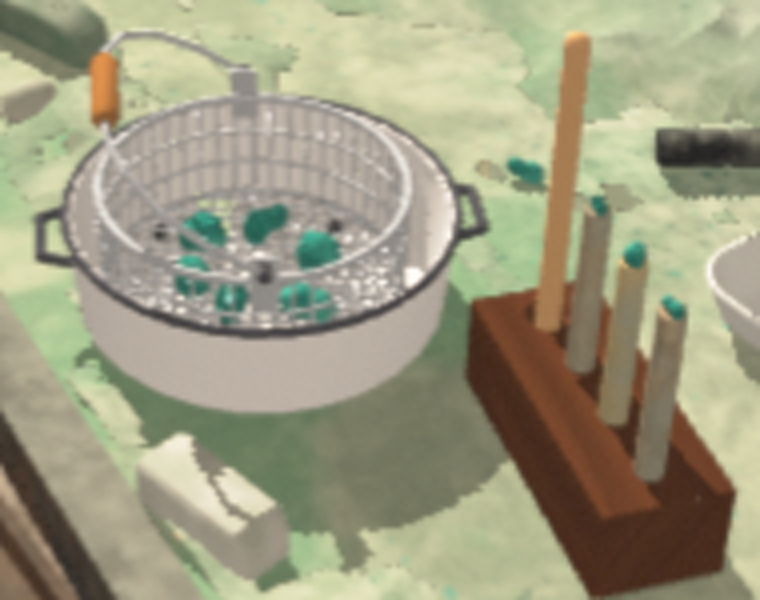

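Crops: dowel top c1(517,8)/c2(577,40), its foot c1(465,103)/c2(547,328), roll c1(190,359)/c2(105,88), tub rim spanning c1 x 65–426, y 70–427, and six stones in a ring around c1(243,258).

Run:
```python
from h import *
np.set_printoptions(precision=4,suppress=True)
a=lambda x,y:((x+.5)/4-.5+235,(y+.5)/4-.5+145)
b=lambda x,y:((x+.5)/4-.5+230,(y+.5)/4-.5+180)
print('dowtop',tri('top0',a(516,10),'scene0',b(577,42)))
print('dowbase',tri('top0',a(465,103),'scene0',b(547,328)),atz('top0',a(465,103),.05),atz('scene0',b(547,326),.05))
print('roll',tri('top0',a(190,359),'scene0',b(105,88)))
for p in[(140,342),(240,376)]:print(' rollend',atz('top0',a(*p),.14))
L=[atz('top0',a(*p),.06)for p in[(65,248),(426,248),(245,70),(245,427)]];print('tub',*L,np.mean(L,0))
L=[atz('top0',a(*p),.07)for p in[(103,248),(390,248),(246,105),(246,392)]];print('bask',*L,np.mean(L,0))
L=[atz('scene0',b(*p),.06)for p in[(64,220),(460,220)]];print('tub scene',*L)
print('ear',tri('top0',a(370,130),'scene0',b(243,80)))
for p in[(255,205),(305,243),(191,227),(180,283),(232,318),(284,302)]:print('stone',atz('top0',a(*p),.025))
for p,q in[((530,110),(582,370)),((597,123),(617,422)),((658,132),(652,478))]:print('hole',atz('top0',a(*p),.05),atz('scene0',b(*q),.05))
for p in[(440,38),(700,80),(690,170),(420,132)]: print('blk',atz('top0',a(*p),.05))
```

```text
dowtop (array([ 0.5583, -0.2682,  0.2033]), np.float64(0.0006911458013786568))
dowbase (array([ 0.5564, -0.2689,  0.0431]), np.float64(0.002664925342006578)) [ 0.5534 -0.2672  0.05  ] [ 0.5535 -0.2743  0.05  ]
roll (array([ 0.4026, -0.1089,  0.1348]), np.float64(0.00024002196236970878))
 rollend [ 0.4111 -0.084   0.14  ]
 rollend [ 0.3928 -0.1337  0.14  ]
tub [ 0.4736 -0.0399  0.06  ] [ 0.4688 -0.2402  0.06  ] [ 0.573  -0.1425  0.06  ] [ 0.3721 -0.1372  0.06  ] [ 0.4719 -0.14    0.06  ]
bask [ 0.4714 -0.0617  0.07  ] [ 0.4676 -0.2191  0.07  ] [ 0.5501 -0.1423  0.07  ] [ 0.3904 -0.1381  0.07  ] [ 0.4699 -0.1403  0.07  ]
tub scene [ 0.379 -0.104  0.06 ] [ 0.5547 -0.1961  0.06  ]
ear (array([ 0.4742, -0.1884,  0.1761]), np.float64(0.06999037516748634))
stone [ 0.5022 -0.1471  0.025 ]
stone [ 0.4792 -0.1754  0.025 ]
stone [ 0.4902 -0.1098  0.025 ]
stone [ 0.4576 -0.1028  0.025 ]
stone [ 0.4366 -0.1322  0.025 ]
stone [ 0.4452 -0.1622  0.025 ]
hole [ 0.5484 -0.3037  0.05  ] [ 0.5497 -0.3075  0.05  ]
hole [ 0.5399 -0.3411  0.05  ] [ 0.543  -0.3431  0.05  ]
hole [ 0.5338 -0.375   0.05  ] [ 0.5352 -0.3784  0.05  ]
blk [ 0.5919 -0.2546  0.05  ]
blk [ 0.5633 -0.4005  0.05  ]
blk [ 0.5114 -0.3915  0.05  ]
blk [ 0.5372 -0.241   0.05  ]
```

```bash
python3 -m pendant '[{"rz":-6.64,"dz":-0.01},{"rz":-6.64,"dz":-0.01},{"rz":-6.64,"dz":-0.01},{"rz":-6.64,"dz":-0.01},{"rz":-6.64,"dz":-0.01},{"rz":-6.64,"dz":-0.01},{"rz":-6.64,"dz":-0.01},{"rz":-6.64}]' 60
python3 -m pendant '[{"dx":0.0215,"dy":0.0136},{"dx":0.0215,"dy":0.0136},{"dx":0.0215,"dy":0.0136},{"dx":0.0215,"dy":0.0136},{"dx":0.0215,"dy":0.0136},{"dx":0.0215,"dy":0.0136},{"dx":0.0215,"dy":0.0136},{"dx":0.0215,"dy":0.0136},{"dx":0.0215,"dy":0.0136},{"dx":0.0215,"dy":0.0136},{"dx":0.0215,"dy":0.0136},{"dx":0.0215,"dy":0.0136}]'
python3 -m pendant '[{"dx":0.0215,"dy":0.0136},{"dx":0.0215,"dy":0.0136},{"dx":0.0215,"dy":0.0136},{"dx":0.0215,"dy":0.0136},{"dx":0.0215,"dy":0.0136},{"dx":0.0215,"dy":0.0136},{"dx":0.0215,"dy":0.0136},{"dx":0.0215,"dy":0.0136},{},{}]'
python3 - <<'E'
from h import *
shot('wrist','w1');s=manip.get_state()
print(s['position'],q2R(s['ee_rot']),s['qpos'])
c=json.load(open('pics/w1.json'));print(c['P'])
print(proj('w1',[[.557,-.268,.208],[.557,-.268,.05]]))
E
```

```text
[ 0.13817489 -0.55775267  0.23064417] [[ 9.70668921e-01  2.40420076e-01 -1.79064205e-04]
 [ 2.40420091e-01 -9.70667948e-01  1.38373392e-03]
 [ 1.58865529e-04 -1.38619814e-03 -9.99999027e-01]] [-1.44901681e+00  2.76456402e-01  1.50581839e+00 -9.86061379e-06
  1.36071310e+00 -1.21017146e-01]
[0.2045905544548436, -0.542230185355081, 0.3723135807246333]
[[ 4532.39635588 10434.52436942]
 [   74.6288813   -336.15856686]]invalid input
invalid input
invalid input
```

View pics/w1.png

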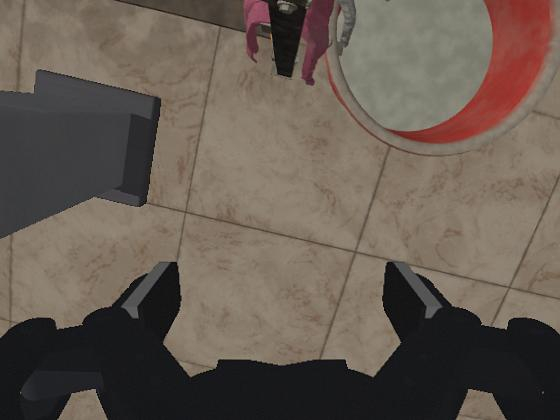

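The picture shows only the floor: the rows were refused because every key is required. Retrying with full rows.

```bash
python3 -m pendant '[{"dx":0,"dy":0,"dz":-0.01,"rx":0,"ry":0,"rz":-6.64,"hand":0.085},{"dx":0,"dy":0,"dz":-0.01,"rx":0,"ry":0,"rz":-6.64,"hand":0.085},{"dx":0,"dy":0,"dz":-0.01,"rx":0,"ry":0,"rz":-6.64,"hand":0.085},{"dx":0,"dy":0,"dz":-0.01,"rx":0,"ry":0,"rz":-6.64,"hand":0.085},{"dx":0,"dy":0,"dz":-0.01,"rx":0,"ry":0,"rz":-6.64,"hand":0.085},{"dx":0,"dy":0,"dz":-0.01,"rx":0,"ry":0,"rz":-6.64,"hand":0.085},{"dx":0,"dy":0,"dz":-0.01,"rx":0,"ry":0,"rz":-6.64,"hand":0.085},{"dx":0,"dy":0,"dz":0,"rx":0,"ry":0,"rz":-6.64,"hand":0.085}]' 60
python3 -m pendant '[{"dx":0.033,"dy":0.021,"dz":0,"rx":0,"ry":0,"rz":0,"hand":0.085},{"dx":0.033,"dy":0.021,"dz":0,"rx":0,"ry":0,"rz":0,"hand":0.085},{"dx":0.033,"dy":0.021,"dz":0,"rx":0,"ry":0,"rz":0,"hand":0.085},{"dx":0.033,"dy":0.021,"dz":0,"rx":0,"ry":0,"rz":0,"hand":0.085},{"dx":0.033,"dy":0.021,"dz":0,"rx":0,"ry":0,"rz":0,"hand":0.085},{"dx":0.033,"dy":0.021,"dz":0,"rx":0,"ry":0,"rz":0,"hand":0.085},{"dx":0.033,"dy":0.021,"dz":0,"rx":0,"ry":0,"rz":0,"hand":0.085},{"dx":0.033,"dy":0.021,"dz":0,"rx":0,"ry":0,"rz":0,"hand":0.085},{"dx":0.033,"dy":0.021,"dz":0,"rx":0,"ry":0,"rz":0,"hand":0.085},{"dx":0.033,"dy":0.021,"dz":0,"rx":0,"ry":0,"rz":0,"hand":0.085},{"dx":0.033,"dy":0.021,"dz":0,"rx":0,"ry":0,"rz":0,"hand":0.085},{"dx":0.033,"dy":0.021,"dz":0,"rx":0,"ry":0,"rz":0,"hand":0.085}]'
python3 -m pendant '[{"dx":0.017,"dy":0.010,"dz":0,"rx":0,"ry":0,"rz":0,"hand":0.085},{"dx":0.017,"dy":0.010,"dz":0,"rx":0,"ry":0,"rz":0,"hand":0.085},{"dx":0,"dy":0,"dz":0,"rx":0,"ry":0,"rz":0,"hand":0.085},{"dx":0,"dy":0,"dz":0,"rx":0,"ry":0,"rz":0,"hand":0.085}]'
python3 - <<'E'
from h import *
shot('wrist','w1');s=manip.get_state()
print(s['position'],q2R(s['ee_rot']).round(3),s['qpos'].round(3))
print(proj('w1',[[.557,-.268,.208],[.557,-.268,.05]]))
E
```

```text
clock: 0.82
position: [0.1383, -0.559, 0.3032]
ee_rot: [0.002, 0.832, 0.555, -0.001]
contact_force: [-0.2, 0.4, 0.5]
width: 0.0846
gripper_force: 0.0
clock: 1.82
position: [0.526, -0.2904, 0.301]
ee_rot: [-0.0, 0.834, 0.552, -0.0]
contact_force: [-0.4, -1.1, 0.7]
width: 0.0851
gripper_force: 0.0
clock: 2.15
position: [0.5567, -0.2677, 0.3006]
ee_rot: [-0.001, 0.833, 0.553, -0.001]
contact_force: [-1.3, -0.5, -0.9]
width: 0.0851
gripper_force: 0.0
[ 0.55605719 -0.26844207  0.300808  ] [[ 0.39   0.921 -0.002]
 [ 0.921 -0.39  -0.   ]
 [-0.001 -0.001 -1.   ]] [-5.620e-01  3.140e-01  1.281e+00 -1.000e-03  1.548e+00 -1.620e-01]
[[280.16150511 213.20517804]
 [280.84356115 175.4686639 ]]
```

View pics/w1.png

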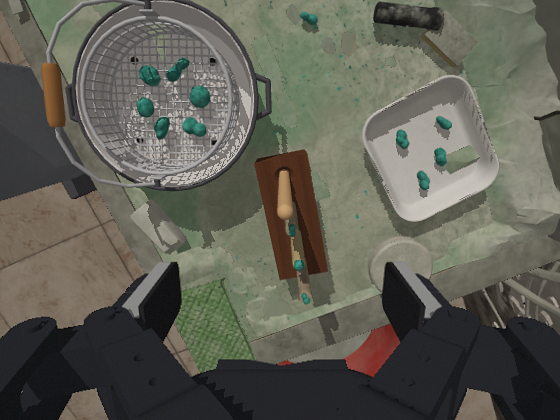

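Wrist view: dowel top at (285,211), its foot at about (284,173), roll at (53,95), basket ears near (150,5)/(160,182), wax bar at (158,225). Refining by triangulation.

Run:
```python
from h import *
np.set_printoptions(precision=4,suppress=True)
print(atz('w1',(285.5,211),.205),atz('w1',(284,173),.05))
print('roll',atz('w1',(53,95),.135),tri('w1',(53,95),'top0',(282.1,234.4)),tri('w1',(53,95),'scene0',(255.9,201.6)))
print('rollends',atz('w1',(48,66),.135),atz('w1',(59,124),.135))
L=[atz('w1',p,.07)for p in[(78,95),(237,95),(158,13),(158,177)]];print('bask',*L,np.mean(L,0))
for p in[(149,75),(178,69),(200,97),(145,106),(162,128),(194,127)]:print('st',atz('w1',p,.025))
print('wax',atz('w1',(158,225),.02))
print([proj('w1',[[.472,-.14,.06]]),proj('w1',[[.47,-.14,.015]])])
```

```text
[ 0.5608 -0.2688  0.205 ] [ 0.5615 -0.2668  0.05  ]
roll [ 0.407  -0.1105  0.135 ] (array([ 0.4031, -0.1086,  0.1285]), np.float64(0.0002816862999903)) (array([ 0.4043, -0.1086,  0.133 ]), np.float64(0.003335633159918901))
rollends [ 0.4155 -0.0879  0.135 ] [ 0.3988 -0.1341  0.135 ]
bask [ 0.3947 -0.1016  0.07  ] [ 0.5494 -0.1693  0.07  ] [ 0.5097 -0.0663  0.07  ] [ 0.4326 -0.2133  0.07  ] [ 0.4716 -0.1376  0.07  ]
st [ 0.4607 -0.1039  0.025 ]
st [ 0.4947 -0.1117  0.025 ]
st [ 0.5045 -0.1497  0.025 ]
st [ 0.4399 -0.1328  0.025 ]
st [ 0.4467 -0.1635  0.025 ]
st [ 0.4827 -0.1777  0.025 ]
wax [ 0.382  -0.2702  0.02  ]
[array([[161.6249,  99.2659]]), array([[172.8032, 101.5886]])]
```

```bash
python3 -m pendant '[{"dx":0.002,"dy":0.0035,"dz":0.022,"rx":0,"ry":0,"rz":0,"hand":0.085},{"dx":0,"dy":0,"dz":0.022,"rx":0,"ry":0,"rz":0,"hand":0.085},{"dx":0,"dy":0,"dz":0.022,"rx":0,"ry":0,"rz":0,"hand":0.085},{"dx":0,"dy":0,"dz":0.022,"rx":0,"ry":0,"rz":0,"hand":0.05},{"dx":0,"dy":0,"dz":0.022,"rx":0,"ry":0,"rz":0,"hand":0.04},{"dx":0,"dy":0,"dz":0.022,"rx":0,"ry":0,"rz":0,"hand":0.03},{"dx":0,"dy":0,"dz":0,"rx":0,"ry":0,"rz":0,"hand":0.0},{"dx":0,"dy":0,"dz":0,"rx":0,"ry":0,"rz":0,"hand":0.0},{"dx":0,"dy":0,"dz":0,"rx":0,"ry":0,"rz":0,"hand":0.0},{"dx":0,"dy":0,"dz":0,"rx":0,"ry":0,"rz":0,"hand":0.0},{"dx":0,"dy":0,"dz":0,"rx":0,"ry":0,"rz":0,"hand":0.0},{"dx":0,"dy":0,"dz":0,"rx":0,"ry":0,"rz":0,"hand":0.0}]' 60
python3 -c "
from h import *
s=manip.get_state();print(s['position'],s['contact_force'],s['moment'])"
```

```text
clock: 3.2
position: [0.5609, -0.2684, 0.1707]
ee_rot: [0.001, 0.834, 0.552, 0.0]
contact_force: [-0.5, -0.4, 1.6]
width: 0.0099
gripper_force: 58.4
[ 0.56092604 -0.2683958   0.17069629] [-0.52055657 -0.44876123  1.60172149] [-0.05210963  0.11774078 -0.04562302]
```

```bash
python3 -m pendant '[{"dx":0,"dy":0,"dz":-0.021,"rx":0,"ry":0,"rz":0,"hand":0.0},{"dx":0,"dy":0,"dz":-0.021,"rx":0,"ry":0,"rz":0,"hand":0.0},{"dx":0,"dy":0,"dz":-0.021,"rx":0,"ry":0,"rz":0,"hand":0.0},{"dx":0,"dy":0,"dz":-0.021,"rx":0,"ry":0,"rz":0,"hand":0.0},{"dx":0,"dy":0,"dz":-0.021,"rx":0,"ry":0,"rz":0,"hand":0.0},{"dx":0,"dy":0,"dz":0,"rx":0,"ry":0,"rz":0,"hand":0.0}]' 60
python3 -m pendant '[{"dx":0.0121,"dy":-0.019,"dz":0,"rx":0,"ry":0,"rz":0,"hand":0.0},{"dx":0.0121,"dy":-0.019,"dz":0,"rx":0,"ry":0,"rz":0,"hand":0.0},{"dx":0.0121,"dy":-0.019,"dz":0,"rx":0,"ry":0,"rz":0,"hand":0.0},{"dx":0.0121,"dy":-0.019,"dz":0,"rx":0,"ry":0,"rz":0,"hand":0.0},{"dx":0.0121,"dy":-0.019,"dz":0,"rx":0,"ry":0,"rz":0,"hand":0.0},{"dx":0.0121,"dy":-0.019,"dz":0,"rx":0,"ry":0,"rz":0,"hand":0.0},{"dx":0.0121,"dy":-0.019,"dz":0,"rx":0,"ry":0,"rz":0,"hand":0.0},{"dx":0,"dy":0,"dz":0,"rx":0,"ry":0,"rz":0,"hand":0.0},{"dx":0,"dy":0,"dz":0,"rx":0,"ry":0,"rz":0,"hand":0.0}]'
python3 - <<'E'
from h import *
shot('scene','s2');shot('top','t2');s=manip.get_state()
print(s['position'],s['width'])
p=s['position'];tip=p-[0,0,.1627];top=p+[0,0,.0373];print(proj('s2',[tip,top]),proj('t2',[tip,top]))
a=cv2.imread('pics/s2.png')[110:310,180:380];b=cv2.imread('pics/t2.png')[120:270,200:400]
b=cv2.copyMakeBorder(b,0,50,0,0,cv2.BORDER_CONSTANT)
cv2.imwrite('pics/c3.png',cv2.resize(np.hstack([a,b]),None,fx=2,fy=2,interpolation=cv2.INTER_CUBIC))
E
```

```text
clock: 3.7
position: [0.5628, -0.2691, 0.28]
ee_rot: [0.005, 0.834, 0.552, 0.002]
contact_force: [0.6, -0.2, 1.0]
width: 0.0102
gripper_force: 58.6
clock: 4.45
position: [0.4706, -0.1373, 0.2745]
ee_rot: [0.001, 0.833, 0.553, 0.0]
contact_force: [0.1, 0.2, -0.1]
width: 0.0099
gripper_force: 58.6
[ 0.47162586 -0.13850135  0.27434679] 0.01030311368193861
[[294.47670506 209.8092227 ]
 [294.82591636 114.60500637]] [[295.70253688 202.32016888]
 [298.04962578 180.30650865]]
```

View pics/c3.png

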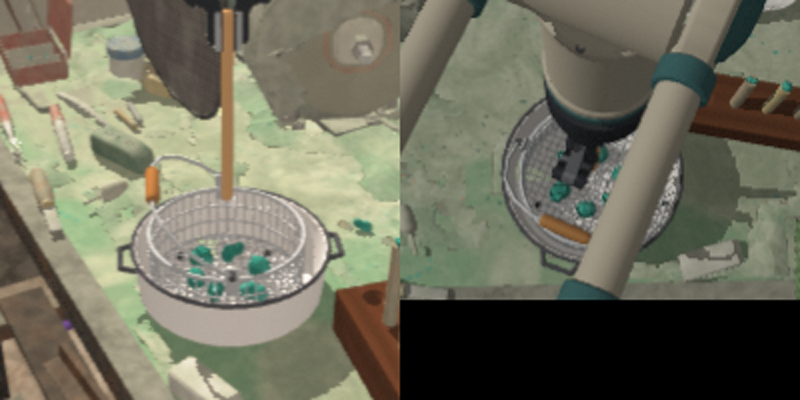

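Tip at scene (294,209) matches the prediction, so the dowel is upright in the grip. The top view shows it over the centre. Lowering and stirring.

```bash
python3 -m pendant '[{"dx":0,"dy":0,"dz":0.018,"rx":0,"ry":0,"rz":0,"hand":0},{"dx":0,"dy":0,"dz":0.018,"rx":0,"ry":0,"rz":0,"hand":0},{"dx":0,"dy":0,"dz":0.018,"rx":0,"ry":0,"rz":0,"hand":0},{"dx":0,"dy":0,"dz":0.018,"rx":0,"ry":0,"rz":0,"hand":0},{"dx":0,"dy":0,"dz":0.012,"rx":0,"ry":0,"rz":0,"hand":0},{"dx":0,"dy":0,"dz":0.006,"rx":0,"ry":0,"rz":0,"hand":0},{"dx":0,"dy":0,"dz":0.002,"rx":0,"ry":0,"rz":0,"hand":0},{"dx":-0.0037,"dy":0.0082,"dz":0,"rx":0,"ry":0,"rz":0,"hand":0},{"dx":-0.0037,"dy":0.0082,"dz":0,"rx":0,"ry":0,"rz":0,"hand":0},{"dx":-0.0037,"dy":0.0082,"dz":0,"rx":0,"ry":0,"rz":0,"hand":0},{"dx":-0.0037,"dy":0.0082,"dz":0,"rx":0,"ry":0,"rz":0,"hand":0}]' 60
python3 -m pendant '[{"dx":-0.008,"dy":-0.0049,"dz":0,"rx":0,"ry":0,"rz":0,"hand":0},{"dx":-0.0065,"dy":-0.0068,"dz":0,"rx":0,"ry":0,"rz":0,"hand":0},{"dx":-0.0045,"dy":-0.0083,"dz":0,"rx":0,"ry":0,"rz":0,"hand":0},{"dx":-0.0022,"dy":-0.0091,"dz":0,"rx":0,"ry":0,"rz":0,"hand":0},{"dx":0.0002,"dy":-0.0094,"dz":0,"rx":0,"ry":0,"rz":0,"hand":0},{"dx":0.0027,"dy":-0.009,"dz":0,"rx":0,"ry":0,"rz":0,"hand":0},{"dx":0.0049,"dy":-0.008,"dz":0,"rx":0,"ry":0,"rz":0,"hand":0},{"dx":0.0068,"dy":-0.0065,"dz":0,"rx":0,"ry":0,"rz":0,"hand":0},{"dx":0.0083,"dy":-0.0045,"dz":0,"rx":0,"ry":0,"rz":0,"hand":0},{"dx":0.0091,"dy":-0.0022,"dz":0,"rx":0,"ry":0,"rz":0,"hand":0},{"dx":0.0094,"dy":0.0002,"dz":0,"rx":0,"ry":0,"rz":0,"hand":0},{"dx":0.009,"dy":0.0027,"dz":0,"rx":0,"ry":0,"rz":0,"hand":0}]'
python3 -m pendant '[{"dx":0.008,"dy":0.0049,"dz":0,"rx":0,"ry":0,"rz":0,"hand":0},{"dx":0.0065,"dy":0.0068,"dz":0,"rx":0,"ry":0,"rz":0,"hand":0},{"dx":0.0045,"dy":0.0083,"dz":0,"rx":0,"ry":0,"rz":0,"hand":0},{"dx":0.0022,"dy":0.0091,"dz":0,"rx":0,"ry":0,"rz":0,"hand":0},{"dx":-0.0002,"dy":0.0094,"dz":0,"rx":0,"ry":0,"rz":0,"hand":0},{"dx":-0.0027,"dy":0.009,"dz":0,"rx":0,"ry":0,"rz":0,"hand":0},{"dx":-0.0049,"dy":0.008,"dz":0,"rx":0,"ry":0,"rz":0,"hand":0},{"dx":-0.0068,"dy":0.0065,"dz":0,"rx":0,"ry":0,"rz":0,"hand":0},{"dx":-0.0083,"dy":0.0045,"dz":0,"rx":0,"ry":0,"rz":0,"hand":0},{"dx":-0.0091,"dy":0.0022,"dz":0,"rx":0,"ry":0,"rz":0,"hand":0},{"dx":-0.0094,"dy":-0.0002,"dz":0,"rx":0,"ry":0,"rz":0,"hand":0},{"dx":-0.009,"dy":-0.0027,"dz":0,"rx":0,"ry":0,"rz":0,"hand":0}]'
python3 - <<'E'
from h import *
shot('scene','s3');s=manip.get_state()
p=s['position'];print(p,proj('s3',[p-[0,0,.1627],p+[0,0,.0373]]))
a=cv2.imread('pics/s3.png')[100:290,210:380]
b=cv2.imread('pics/s2.png')[190:290,210:380];b=cv2.copyMakeBorder(b,0,90,0,0,cv2.BORDER_CONSTANT)
cv2.imwrite('pics/c4.png',cv2.resize(np.hstack([a,b]),None,fx=2.3,fy=2.3,interpolation=cv2.INTER_CUBIC))
E
```

```text
clock: 5.47
position: [0.4971, -0.1659, 0.1832]
ee_rot: [0.001, 0.834, 0.552, 0.001]
contact_force: [0.8, -0.1, -0.7]
width: 0.0102
gripper_force: 58.6
clock: 6.47
position: [0.4466, -0.1105, 0.1824]
ee_rot: [-0.0, 0.834, 0.552, 0.0]
contact_force: [0.3, -0.1, 0.5]
width: 0.0102
gripper_force: 58.7
clock: 7.47
position: [0.4943, -0.1647, 0.182]
ee_rot: [-0.001, 0.834, 0.552, -0.0]
contact_force: [-1.1, 1.7, 0.4]
width: 0.0103
gripper_force: 58.9
[ 0.49269647 -0.16586047  0.18197083] [[309.72728987 251.1242724 ]
 [311.94146529 165.2928927 ]]
```

View pics/c4.png

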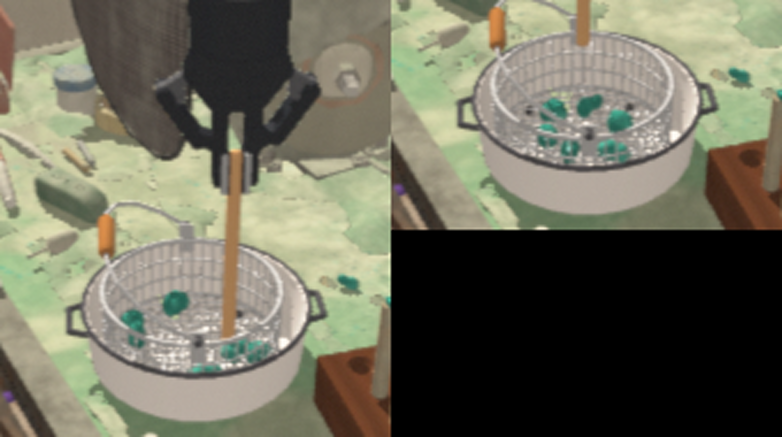

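The stones have clearly been swept into new clusters (left (133,325), top (175,302), lower right (235–258,350)); the dowel is still upright. One reverse lap at a wider radius will make sure.

```bash
python3 -m pendant '[{"dx":-0.0033,"dy":0.0073,"dz":0,"rx":0,"ry":0,"rz":0,"hand":0},{"dx":0.011,"dy":0.0033,"dz":0,"rx":0,"ry":0,"rz":0,"hand":0},{"dx":0.0115,"dy":0.0003,"dz":0,"rx":0,"ry":0,"rz":0,"hand":0},{"dx":0.0112,"dy":-0.0027,"dz":0,"rx":0,"ry":0,"rz":0,"hand":0},{"dx":0.0101,"dy":-0.0055,"dz":0,"rx":0,"ry":0,"rz":0,"hand":0},{"dx":0.0083,"dy":-0.0079,"dz":0,"rx":0,"ry":0,"rz":0,"hand":0},{"dx":0.006,"dy":-0.0098,"dz":0,"rx":0,"ry":0,"rz":0,"hand":0},{"dx":0.0033,"dy":-0.011,"dz":0,"rx":0,"ry":0,"rz":0,"hand":0},{"dx":0.0003,"dy":-0.0115,"dz":0,"rx":0,"ry":0,"rz":0,"hand":0},{"dx":-0.0027,"dy":-0.0112,"dz":0,"rx":0,"ry":0,"rz":0,"hand":0},{"dx":-0.0055,"dy":-0.0101,"dz":0,"rx":0,"ry":0,"rz":0,"hand":0},{"dx":-0.0079,"dy":-0.0083,"dz":0,"rx":0,"ry":0,"rz":0,"hand":0}]' 60
python3 -m pendant '[{"dx":-0.0098,"dy":-0.006,"dz":0,"rx":0,"ry":0,"rz":0,"hand":0},{"dx":-0.011,"dy":-0.0033,"dz":0,"rx":0,"ry":0,"rz":0,"hand":0},{"dx":-0.0115,"dy":-0.0003,"dz":0,"rx":0,"ry":0,"rz":0,"hand":0},{"dx":-0.0112,"dy":0.0027,"dz":0,"rx":0,"ry":0,"rz":0,"hand":0},{"dx":-0.0101,"dy":0.0055,"dz":0,"rx":0,"ry":0,"rz":0,"hand":0},{"dx":-0.0083,"dy":0.0079,"dz":0,"rx":0,"ry":0,"rz":0,"hand":0},{"dx":-0.006,"dy":0.0098,"dz":0,"rx":0,"ry":0,"rz":0,"hand":0},{"dx":0,"dy":0,"dz":0,"rx":0,"ry":0,"rz":0,"hand":0},{"dx":0,"dy":0,"dz":0,"rx":0,"ry":0,"rz":0,"hand":0},{"dx":0,"dy":0,"dz":0,"rx":0,"ry":0,"rz":0,"hand":0}]'
python3 - <<'E'
from h import *
np.set_printoptions(precision=4,suppress=True)
s=manip.get_state();shot('scene','s4');shot('top','t4')
p=s['position'];d=np.array([.4717,-.139,.274])-p
print(p,proj('s4',[p-[0,0,.1627],p+[0,0,.0373]]))
print('to centre dx,dy',.391*d[0]+.921*d[1],.921*d[0]-.391*d[1])
a=cv2.imread('pics/s4.png')[100:290,210:380];b=cv2.imread('pics/t4.png')[150:260,240:350];b=cv2.copyMakeBorder(b,0,80,0,0,cv2.BORDER_CONSTANT)
cv2.imwrite('pics/c5.png',cv2.resize(np.hstack([a,b]),None,fx=2.8,fy=2.8,interpolation=cv2.INTER_CUBIC))
E
```

```text
clock: 8.52
position: [0.4485, -0.0992, 0.1824]
ee_rot: [0.0, 0.834, 0.552, -0.0]
contact_force: [-0.6, -0.5, 0.3]
width: 0.0103
gripper_force: 58.7
clock: 9.35
position: [0.4387, -0.168, 0.1819]
ee_rot: [-0.001, 0.834, 0.552, -0.0]
contact_force: [-0.3, -0.6, -0.3]
width: 0.0105
gripper_force: 58.7
[ 0.4387 -0.168   0.1819] [[286.7318 259.6125]
 [286.0663 172.7939]]
to centre dx,dy 0.03957881162656639 0.019086345411724145
```

View pics/c5.png

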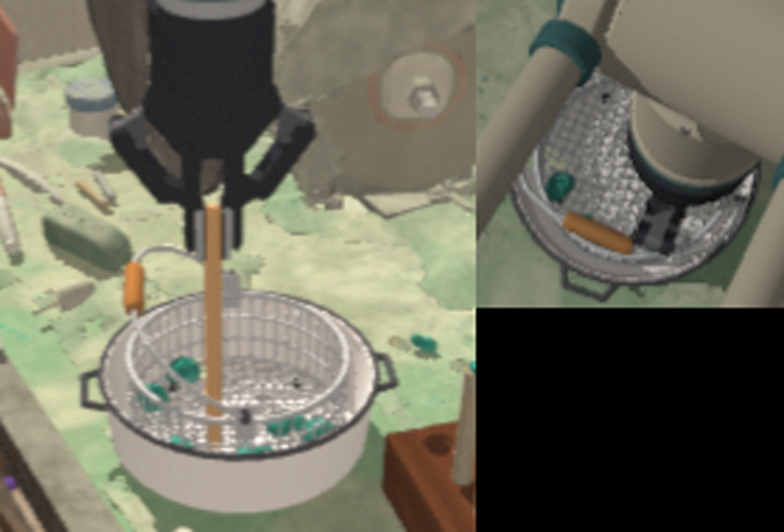

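All six stones have been moved; three lie at left/bottom-left, three at lower right, roll still leaning. Lifting the dowel clear over the centre and measuring the stones numerically.

```bash
python3 -m pendant '[{"dx":0.0099,"dy":0.0048,"dz":0,"rx":0,"ry":0,"rz":0,"hand":0},{"dx":0.0099,"dy":0.0048,"dz":0,"rx":0,"ry":0,"rz":0,"hand":0},{"dx":0.0099,"dy":0.0048,"dz":0,"rx":0,"ry":0,"rz":0,"hand":0},{"dx":0.0099,"dy":0.0048,"dz":0,"rx":0,"ry":0,"rz":0,"hand":0},{"dx":0,"dy":0,"dz":0,"rx":0,"ry":0,"rz":0,"hand":0}]' 60
python3 - <<'E'
from h import *
from scipy.optimize import linear_sum_assignment
np.set_printoptions(precision=4,suppress=True)
def stones(fn):
    im=cv2.imread('pics/'+fn+'.png').astype(int);b,g,r=im[...,0],im[...,1],im[...,2]
    m=((g-r>35)&(b-r>20)).astype(np.uint8)
    n,l,st,c=cv2.connectedComponentsWithStats(m)
    out=[]
    for i in range(1,n):
        if st[i,4]<6: continue
        p=atz(fn,c[i],.025)
        if np.hypot(p[0]-.472,p[1]+.139)<.085: out.append((*p[:2].round(4),st[i,4]))
    return out
s=manip.get_state();print(s['position'])
shot('wrist','w5');shot('scene','s5')
for f in('w1','w5','scene0','s5'):print(f,stones(f))
E
```

```text
clock: 9.87
position: [0.474, -0.1375, 0.1824]
ee_rot: [0.0, 0.833, 0.553, 0.001]
contact_force: [0.3, 0.5, 0.2]
width: 0.0101
gripper_force: 58.7
[ 0.474  -0.1375  0.1824]
w1 [(np.float64(0.4935), np.float64(-0.1103), np.int32(207)), (np.float64(0.4608), np.float64(-0.1034), np.int32(276)), (np.float64(0.5041), np.float64(-0.1481), np.int32(325)), (np.float64(0.4392), np.float64(-0.1334), np.int32(247)), (np.float64(0.4468), np.float64(-0.1613), np.int32(205)), (np.float64(0.4825), np.float64(-0.1772), np.int32(292))]
w5 [(np.float64(0.4594), np.float64(-0.0803), np.int32(530)), (np.float64(0.4245), np.float64(-0.0991), np.int32(446)), (np.float64(0.4959), np.float64(-0.1703), np.int32(510)), (np.float64(0.5103), np.float64(-0.1936), np.int32(537)), (np.float64(0.4136), np.float64(-0.1596), np.int32(481)), (np.float64(0.4694), np.float64(-0.1889), np.int32(78))]
scene0 [(np.float64(0.4883), np.float64(-0.1118), np.int32(61)), (np.float64(0.4601), np.float64(-0.1008), np.int32(51)), (np.float64(0.5021), np.float64(-0.1445), np.int32(74)), (np.float64(0.4404), np.float64(-0.1246), np.int32(18)), (np.float64(0.4274), np.float64(-0.1383), np.int32(11)), (np.float64(0.435), np.float64(-0.1439), np.int32(6)), (np.float64(0.4772), np.float64(-0.174), np.int32(52)), (np.float64(0.4441), np.float64(-0.1593), np.int32(33)), (np.float64(0.4793), np.float64(-0.1918), np.int32(9))]
s5 [(np.float64(0.4586), np.float64(-0.0798), np.int32(58)), (np.float64(0.4277), np.float64(-0.0944), np.int32(21)), (np.float64(0.5061), np.float64(-0.1782), np.int32(31)), (np.float64(0.4829), np.float64(-0.1728), np.int32(12)), (np.float64(0.492), np.float64(-0.175), np.int32(11)), (np.float64(0.5013), np.float64(-0.1927), np.int32(8)), (np.float64(0.4147), np.float64(-0.1524), np.int32(8)), (np.float64(0.4523), np.float64(-0.186), np.int32(10))]
```

Worst-case matching leaves some doubt, so I'll do one more part sweep through the lower-right cluster, with pauses.

```bash
python3 -m pendant '[{"dx":0,"dy":0.014,"dz":0,"rx":0,"ry":0,"rz":0,"hand":0},{"dx":0,"dy":0.014,"dz":0,"rx":0,"ry":0,"rz":0,"hand":0},{"dx":0,"dy":0.014,"dz":0,"rx":0,"ry":0,"rz":0,"hand":0},{"dx":-0.0109,"dy":-0.0014,"dz":0,"rx":0,"ry":0,"rz":0,"hand":0},{"dx":-0.0102,"dy":-0.0042,"dz":0,"rx":0,"ry":0,"rz":0,"hand":0},{"dx":-0.0087,"dy":-0.0067,"dz":0,"rx":0,"ry":0,"rz":0,"hand":0},{"dx":-0.0067,"dy":-0.0087,"dz":0,"rx":0,"ry":0,"rz":0,"hand":0},{"dx":-0.0042,"dy":-0.0102,"dz":0,"rx":0,"ry":0,"rz":0,"hand":0},{"dx":0,"dy":0,"dz":0,"rx":0,"ry":0,"rz":0,"hand":0},{"dx":0,"dy":0,"dz":0,"rx":0,"ry":0,"rz":0,"hand":0},{"dx":0,"dy":0,"dz":0,"rx":0,"ry":0,"rz":0,"hand":0},{"dx":0,"dy":0,"dz":0,"rx":0,"ry":0,"rz":0,"hand":0}]' 60
python3 -m pendant '[{"dx":-0.0014,"dy":-0.0109,"dz":0,"rx":0,"ry":0,"rz":0,"hand":0},{"dx":0.0014,"dy":-0.0109,"dz":0,"rx":0,"ry":0,"rz":0,"hand":0},{"dx":0.0042,"dy":-0.0102,"dz":0,"rx":0,"ry":0,"rz":0,"hand":0},{"dx":0.0067,"dy":-0.0087,"dz":0,"rx":0,"ry":0,"rz":0,"hand":0},{"dx":0,"dy":0,"dz":0,"rx":0,"ry":0,"rz":0,"hand":0},{"dx":0,"dy":0,"dz":0,"rx":0,"ry":0,"rz":0,"hand":0},{"dx":0,"dy":0,"dz":0,"rx":0,"ry":0,"rz":0,"hand":0},{"dx":0,"dy":0,"dz":0,"rx":0,"ry":0,"rz":0,"hand":0},{"dx":0.01,"dy":0.01,"dz":0,"rx":0,"ry":0,"rz":0,"hand":0},{"dx":0.01,"dy":0.01,"dz":0,"rx":0,"ry":0,"rz":0,"hand":0},{"dx":0.01,"dy":0.01,"dz":0,"rx":0,"ry":0,"rz":0,"hand":0},{"dx":0,"dy":0,"dz":0,"rx":0,"ry":0,"rz":0,"hand":0}]'
python3 - <<'E'
from h import *
from scipy.spatial.distance import cdist
np.set_printoptions(precision=4,suppress=True)
def stones(fn):
    im=cv2.imread('pics/'+fn+'.png').astype(int);b,g,r=im[...,0],im[...,1],im[...,2]
    n,l,st,c=cv2.connectedComponentsWithStats(((g-r>35)&(b-r>20)).astype(np.uint8))
    L=[(*atz(fn,c[i],.025)[:2],st[i,4]) for i in range(1,n) if st[i,4]>5]
    return np.array([p for p in L if np.hypot(p[0]-.472,p[1]+.139)<.085])
s=manip.get_state();shot('wrist','w6')
A,B=stones('w1'),stones('w6');print(s['position'],'\n',B,'\n',cdist(A[:,:2],B[:,:2]).round(3))
E
```

```text
clock: 10.97
position: [0.4662, -0.1809, 0.1825]
ee_rot: [0.0, 0.834, 0.552, 0.0]
contact_force: [0.1, 0.1, -0.5]
width: 0.0104
gripper_force: 58.8
clock: 11.97
position: [0.476, -0.1385, 0.1823]
ee_rot: [0.001, 0.833, 0.553, 0.001]
contact_force: [0.6, 1.4, -0.1]
width: 0.0105
gripper_force: 58.7
[ 0.476  -0.1385  0.1823] 
 [[  0.4594  -0.0804 534.    ]
 [  0.4244  -0.0991 450.    ]
 [  0.5067  -0.1964 521.    ]
 [  0.4137  -0.1597 480.    ]
 [  0.4736  -0.1904 104.    ]] 
 [[0.045 0.07  0.087 0.094 0.083]
 [0.023 0.037 0.104 0.073 0.088]
 [0.081 0.094 0.048 0.091 0.052]
 [0.057 0.037 0.092 0.037 0.067]
 [0.082 0.066 0.069 0.033 0.04 ]
 [0.1   0.097 0.031 0.071 0.016]]
```

Run:
```python
from h import *
shot('scene','s6')
a=cv2.resize(cv2.imread('pics/s6.png')[215:275,235:355],None,fx=4,fy=4,interpolation=cv2.INTER_CUBIC)
b=cv2.resize(cv2.imread('pics/w6.png')[0:420,100:480],None,fx=.8,fy=.8)
b=b[:300]
cv2.imwrite('pics/c6.png',np.vstack([a,cv2.copyMakeBorder(b,0,0,0,480-b.shape[1],cv2.BORDER_CONSTANT)]))
```

```text
(no output)
```

View pics/c6.png

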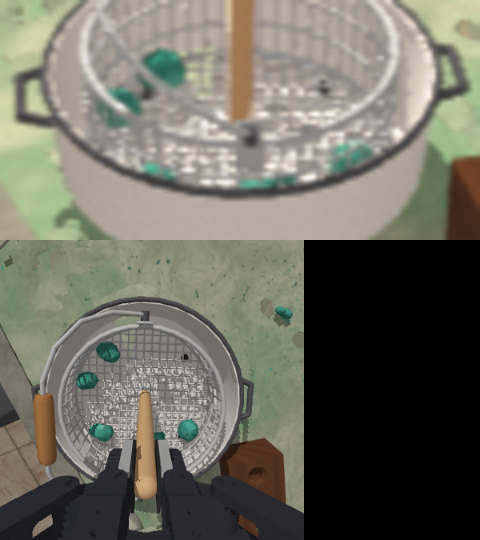

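The last picture shows the dowel upright over the middle, with stones at the left wall, lower left (102,432), right (188,430) and two against the front wall. All have been moved, and at least four are well past 25 mm. Returning the dowel to hover over its hole.

```bash
python3 -m pendant '[{"dx":0,"dy":0,"dz":-0.0185,"rx":0,"ry":0,"rz":0,"hand":0},{"dx":0,"dy":0,"dz":-0.0185,"rx":0,"ry":0,"rz":0,"hand":0},{"dx":0,"dy":0,"dz":-0.0185,"rx":0,"ry":0,"rz":0,"hand":0},{"dx":0,"dy":0,"dz":-0.0185,"rx":0,"ry":0,"rz":0,"hand":0},{"dx":0,"dy":0,"dz":-0.0185,"rx":0,"ry":0,"rz":0,"hand":0},{"dx":0,"dy":0,"dz":0,"rx":0,"ry":0,"rz":0,"hand":0}]' 60
python3 -m pendant '[{"dx":-0.0124,"dy":0.0183,"dz":0,"rx":0,"ry":0,"rz":0,"hand":0},{"dx":-0.0124,"dy":0.0183,"dz":0,"rx":0,"ry":0,"rz":0,"hand":0},{"dx":-0.0124,"dy":0.0183,"dz":0,"rx":0,"ry":0,"rz":0,"hand":0},{"dx":-0.0124,"dy":0.0183,"dz":0,"rx":0,"ry":0,"rz":0,"hand":0},{"dx":-0.0124,"dy":0.0183,"dz":0,"rx":0,"ry":0,"rz":0,"hand":0},{"dx":-0.0124,"dy":0.0183,"dz":0,"rx":0,"ry":0,"rz":0,"hand":0},{"dx":-0.0124,"dy":0.0183,"dz":0,"rx":0,"ry":0,"rz":0,"hand":0},{"dx":0,"dy":0,"dz":0.03,"rx":0,"ry":0,"rz":0,"hand":0},{"dx":0,"dy":0,"dz":0,"rx":0,"ry":0,"rz":0,"hand":0},{"dx":0,"dy":0,"dz":0,"rx":0,"ry":0,"rz":0,"hand":0}]'
python3 - <<'E'
from h import *
np.set_printoptions(precision=4,suppress=True)
s=manip.get_state();p=s['position'];print(p,q2R(s['ee_rot']).round(4))
for n,f in(('scene','s7'),('top','t7')):
    shot(n,f);im=cv2.imread('pics/'+f+'.png').astype(int);b,g,r=im[...,0],im[...,1],im[...,2]
    m=(r-b>50)&(g-b>15)&(r-g>20)&(r>130)
    e=proj(f,[p-[0,0,.1627],p-[0,0,.03]]);print(f,e)
    if n=='scene':
        for v in range(int(e[1,1]),int(e[0,1])+6,6):
            w=slice(int(e[:,0].min())-10,int(e[:,0].max())+10);c=np.where(m[v,w])[0];
            if len(c):print(v,c.mean().round(1)+w.start,len(c),'pred',np.interp(v,e[::-1,1],e[::-1,0]).round(1))
E
```

```text
clock: 12.57
position: [0.4737, -0.1399, 0.2783]
ee_rot: [0.003, 0.834, 0.552, 0.002]
contact_force: [0.3, -0.2, 0.2]
width: 0.0102
gripper_force: 58.8
clock: 13.4
position: [0.5545, -0.2682, 0.2421]
ee_rot: [-0.003, 0.834, 0.552, -0.001]
contact_force: [-0.3, 1.3, -0.8]
width: 0.0102
gripper_force: 58.8
[ 0.5545 -0.2682  0.2421] [[ 0.3905  0.9206 -0.0057]
 [ 0.9206 -0.3905  0.0036]
 [ 0.0011 -0.0067 -1.    ]]
s7 [[366.1976 246.9629]
 [372.686  186.2902]]
186 371.5 6 pred 372.7
192 371.5 6 pred 372.1
198 370.5 6 pred 371.4
204 369.5 6 pred 370.8
210 368.5 6 pred 370.2
216 368.5 6 pred 369.5
222 367.5 6 pred 368.9
228 367.0 7 pred 368.2
234 366.5 6 pred 367.6
240 365.5 6 pred 366.9
246 365.5 4 pred 366.3
t7 [[353.3344 166.4875]
 [364.4911 147.8316]]
```

```bash
python3 -m pendant '[{"dx":0,"dy":0,"dz":0,"rx":0,"ry":0,"rz":0,"hand":0},{"dx":0,"dy":0,"dz":0,"rx":0,"ry":0,"rz":0,"hand":0}]' 60
python3 - <<'E'
from h import *
np.set_printoptions(precision=4,suppress=True)
s=manip.get_state();p=s['position'];print(p,q2R(s['ee_rot'])[:,2].round(4))
shot('scene','s8');shot('wrist','w8')
for f,q in(('scene0',np.array([.5605,-.2684,.1707])),('s8',p)):
    im=cv2.imread('pics/'+f+'.png').astype(int);b,g,r=im[...,0],im[...,1],im[...,2]
    m=(r-b>50)&(g-b>15)&(r-g>20)&(r>130)
    e=proj(f,[q-[0,0,.11],q-[0,0,.03]]);D=[]
    for v in range(int(e[1,1]),int(e[0,1]),2):
        w=slice(int(e[:,0].min())-10,int(e[:,0].max())+10);c=np.where(m[v,w])[0]
        if len(c):D.append((v,c.mean()+w.start-np.interp(v,e[::-1,1],e[::-1,0])))
    D=np.array(D);print(f,'mean err',D[:,1].mean(),'slope px/px',np.polyfit(D[:,0],D[:,1],1)[0])
E
```

```text
clock: 13.67
position: [0.5564, -0.2688, 0.2463]
ee_rot: [0.001, 0.834, 0.552, 0.0]
contact_force: [0.4, -0.6, -0.4]
width: 0.0103
gripper_force: 58.8
[ 0.5564 -0.2688  0.2463] [ 0.002  -0.0014 -1.    ]
scene0 mean err -1.1451231457336482 slope px/px 0.008086897952759076
s8 mean err -0.6636412178352771 slope px/px -0.012251780957094636
```

```bash
python3 -m pendant '[{"dx":0.002,"dy":0.0036,"dz":0,"rx":0,"ry":0,"rz":0,"hand":0},{"dx":0,"dy":0,"dz":0,"rx":0,"ry":0,"rz":0,"hand":0},{"dx":0,"dy":0,"dz":0,"rx":0,"ry":0,"rz":0,"hand":0},{"dx":0,"dy":0,"dz":0.01,"rx":0,"ry":0,"rz":0,"hand":0},{"dx":0,"dy":0,"dz":0.01,"rx":0,"ry":0,"rz":0,"hand":0},{"dx":0,"dy":0,"dz":0.01,"rx":0,"ry":0,"rz":0,"hand":0},{"dx":0,"dy":0,"dz":0.008,"rx":0,"ry":0,"rz":0,"hand":0},{"dx":0,"dy":0,"dz":0.007,"rx":0,"ry":0,"rz":0,"hand":0},{"dx":0,"dy":0,"dz":0,"rx":0,"ry":0,"rz":0,"hand":0}]' 60
```

```text
clock: 14.52
position: [0.5591, -0.268, 0.1973]
ee_rot: [-0.002, 0.834, 0.552, -0.001]
contact_force: [-0.5, 0.5, -0.4]
width: 0.01
gripper_force: 58.8
```

```bash
python3 -m pendant '[{"dx":0,"dy":0,"dz":0.006,"rx":0,"ry":0,"rz":0,"hand":0},{"dx":0,"dy":0,"dz":0.006,"rx":0,"ry":0,"rz":0,"hand":0},{"dx":0,"dy":0,"dz":0.006,"rx":0,"ry":0,"rz":0,"hand":0},{"dx":0,"dy":0,"dz":0.005,"rx":0,"ry":0,"rz":0,"hand":0},{"dx":0,"dy":0,"dz":0,"rx":0,"ry":0,"rz":0,"hand":0},{"dx":0,"dy":0,"dz":0,"rx":0,"ry":0,"rz":0,"hand":0}]' 60
python3 - <<'E'
from h import *
s=manip.get_state();print(s['position'],s['contact_force'],s['moment'])
E
```

```text
clock: 15.02
position: [0.5601, -0.2685, 0.1764]
ee_rot: [-0.0, 0.834, 0.552, -0.0]
contact_force: [0.2, -0.4, -0.1]
width: 0.0103
gripper_force: 58.8
[ 0.56006915 -0.2685096   0.17644911] [ 0.22033648 -0.44447438 -0.05927044] [0.01945647 0.00010947 0.00695526]
```

In the hole about 36 mm deep, no side load. Releasing and retreating.

```bash
python3 -m pendant '[{"dx":0,"dy":0,"dz":0,"rx":0,"ry":0,"rz":0,"hand":0.03},{"dx":0,"dy":0,"dz":0,"rx":0,"ry":0,"rz":0,"hand":0.06},{"dx":0,"dy":0,"dz":0,"rx":0,"ry":0,"rz":0,"hand":0.07},{"dx":0,"dy":0,"dz":0,"rx":0,"ry":0,"rz":0,"hand":0.07},{"dx":0,"dy":0,"dz":0,"rx":0,"ry":0,"rz":0,"hand":0.07},{"dx":0,"dy":0,"dz":-0.02,"rx":0,"ry":0,"rz":0,"hand":0.07},{"dx":0,"dy":0,"dz":-0.025,"rx":0,"ry":0,"rz":0,"hand":0.07},{"dx":0,"dy":0,"dz":-0.025,"rx":0,"ry":0,"rz":0,"hand":0.07},{"dx":0,"dy":0,"dz":-0.025,"rx":0,"ry":0,"rz":0,"hand":0.07},{"dx":0,"dy":0,"dz":-0.025,"rx":0,"ry":0,"rz":0,"hand":0.07},{"dx":0,"dy":0,"dz":0,"rx":0,"ry":0,"rz":0,"hand":0.07},{"dx":0,"dy":0,"dz":0,"rx":0,"ry":0,"rz":0,"hand":0.07}]' 40
python3 - <<'E'
from h import *
np.set_printoptions(precision=4,suppress=True)
s=manip.get_state();print(s['position'],s['width'])
for n in('scene','top','wrist'):shot(n,n+'9')
def m_(f):
    im=cv2.imread('pics/'+f+'.png').astype(int);b,g,r=im[...,0],im[...,1],im[...,2]
    return ((r-b>50)&(g-b>5)&(r-g>20)&(r>110)).astype(np.uint8)
for f,c in(('wrist9',[.405,-.11,.135]),('scene9',[.405,-.11,.135]),('top9',[.405,-.11,.135]),('wrist9',[.56,-.268,.19]),('scene9',[.56,-.268,.13]),('scene0',[.56,-.268,.13])):
    n,l,st,cc=cv2.connectedComponentsWithStats(m_(f));u=proj(f,[c])[0]
    for i in range(1,n):
        if st[i,4]>15 and np.hypot(*(cc[i]-u))<45:
            y,x=np.where(l==i);print(f,u,cc[i],st[i],cv2.minAreaRect(np.stack([x,y],1).astype(np.float32)))
E
```

```text
clock: 16.02
position: [0.5609, -0.269, 0.2987]
ee_rot: [0.002, 0.834, 0.552, 0.001]
contact_force: [-0.0, 0.4, -0.0]
width: 0.07
gripper_force: 0.0
[ 0.5609 -0.269   0.2987] 0.07002242593239623
wrist9 [44.2207 96.6213] [45.6812 94.224 ] [ 38  65  15  64 643] ((45.0, 96.5), (63.0, 14.0), 90.0)
scene9 [257.1775 201.5039] [257.2439 201.8943] [254 193   8  19 123] ((257.5, 202.0), (18.0, 7.0), 90.0)
wrist9 [279.9176 207.6835] [288.9028 199.3284] [277 172  25  52 679] ((289.5707092285156, 197.1634063720703), (53.63945007324219, 15.714683532714844), 77.90524291992188)
scene9 [371.0103 224.1344] [374.1798 244.4594] [354 188  40 119 751] ((370.7851867675781, 248.27957153320312), (118.68256378173828, 34.435272216796875), 85.03025817871094)
scene9 [371.0103 224.1344] [380.8485 262.0909] [379 255   4  15  33] ((380.78997802734375, 261.9700012207031), (2.969848871231079, 13.859292984008789), 8.130102157592773)
scene0 [371.0103 224.1344] [370.8171 256.1463] [ 349  188   45  121 1066] ((366.6780700683594, 249.4360809326172), (120.2331771850586, 36.82787322998047), 82.07925415039062)
scene0 [371.0103 224.1344] [380.6429 263.2857] [379 256   4  16  42] ((380.58001708984375, 263.44000244140625), (2.969848871231079, 14.8492431640625), 8.130102157592773)
```

Run:
```python
from h import *
np.set_printoptions(precision=4,suppress=True)
r,e=tri('wrist9',(45.6,96),'scene9',(257.3,202));print(r,e)
for z in(.13,.135,.14):print(z,atz('wrist9',(45.6,96),z),atz('scene9',(257.3,202),z))
print('ends',atz('wrist9',(46.5,65),.135),atz('wrist9',(44.5,128),.135))
def m_(f):
    im=cv2.imread('pics/'+f+'.png').astype(int);b,g,r=im[...,0],im[...,1],im[...,2]
    return (r-b>50)&(g-b>15)&(r-g>20)&(r>130)
for f in('scene0','scene9'):
    m=m_(f);print(f,[(v,np.where(m[v,360:385])[0].mean()+360) for v in range(190,256,10)])
p=manip.get_state()['position'];d=r-p
print('d tool',.391*d[0]+.921*d[1],.921*d[0]-.391*d[1],d[2])
print('basket yaw est via tub/ear; rim:')
print(proj('wrist9',[[.47,-.14,.075]]))
```

```text
[ 0.4054 -0.1095  0.1334] 8.613352317582293e-05
0.13 [ 0.4034 -0.1085  0.13  ] [ 0.4075 -0.1047  0.13  ]
0.135 [ 0.4064 -0.1101  0.135 ] [ 0.4045 -0.1117  0.135 ]
0.14 [ 0.4094 -0.1117  0.14  ] [ 0.4015 -0.1188  0.14  ]
ends [ 0.4207 -0.0886  0.135 ] [ 0.3908 -0.1329  0.135 ]
scene0 [(190, np.float64(374.0)), (200, np.float64(372.5)), (210, np.float64(372.0)), (220, np.float64(370.5)), (230, np.float64(369.5)), (240, np.float64(368.5)), (250, np.float64(368.0))]
scene9 [(190, np.float64(380.0)), (200, np.float64(378.0)), (210, np.float64(376.0)), (220, np.float64(374.5)), (230, np.float64(372.5)), (240, np.float64(371.0)), (250, np.float64(369.0))]
d tool 0.08583908034787532 -0.203990542136881 -0.16197420261611645
basket yaw est via tub/ear; rim:
[[150.4499 100.3453]]
```

Run:
```python
from h import *
np.set_printoptions(precision=4,suppress=True)
def roll(f,c):
    im=cv2.imread('pics/'+f+'.png').astype(int);b,g,r=im[...,0],im[...,1],im[...,2]
    n,l,st,cc=cv2.connectedComponentsWithStats(((r-b>50)&(g-b>5)&(r-g>20)&(r>110)).astype(np.uint8))
    i=min(range(1,n),key=lambda i:np.hypot(*(cc[i]-c)) if st[i,4]>15 else 1e9)
    y,x=np.where(l==i);P=np.array([atz(f,(a,b),.136)[:2] for a,b in zip(x,y)])
    w,v=np.linalg.eigh(np.cov(P.T));d=v[:,1];print(f,cc[i],P.mean(0),'axis deg',np.degrees(np.arctan2(d[1],d[0]))%180,'len',np.ptp(P@d),np.ptp(P@v[:,0]))
roll('w1',(53,95));roll('wrist9',(45,94));roll('top0',(282,234))
im=cv2.imread('pics/wrist9.png')[0:200,0:260];cv2.imwrite('pics/x.png',im)
# rim fit: project candidate basket rims, score by bright edge
g=cv2.cvtColor(cv2.imread('pics/wrist9.png'),cv2.COLOR_BGR2GRAY);hp=g.astype(float)-cv2.GaussianBlur(g,(0,0),5)
t=np.linspace(0,2*np.pi,240,endpoint=False);best=[]
for cx in np.arange(.455,.49,.001):
    for cy in np.arange(-.16,-.12,.001):
        uv=proj('wrist9',np.stack([cx+.079*np.cos(t),cy+.079*np.sin(t),0*t+.075],1)).round().astype(int)
        k=(uv[:,0]>0)&(uv[:,1]>0)&(uv[:,0]<560)&(uv[:,1]<420);best.append((hp[uv[k,1],uv[k,0]].mean(),cx,cy))
print(sorted(best)[-4:])
```

```text
w1 [48.4277 91.41  ] [ 0.4052 -0.1066] axis deg 63.10205656316048 len 0.0526185210306697 0.01249983193851345
wrist9 [45.6812 94.224 ] [ 0.4078 -0.1093] axis deg 62.826534955793505 len 0.05263061786199268 0.013032264069435973
top0 [281.2256 234.3383] [ 0.4025 -0.107 ] axis deg 63.495513816068986 len 0.052248933330269046 0.01109245835995043
[(np.float64(15.433333333333334), np.float64(0.48300000000000004), np.float64(-0.151)), (np.float64(15.5), np.float64(0.48300000000000004), np.float64(-0.154)), (np.float64(15.7875), np.float64(0.48500000000000004), np.float64(-0.155)), (np.float64(17.075), np.float64(0.48600000000000004), np.float64(-0.154))]
```

```bash
python3 -m pendant '[{"dx":0,"dy":0,"dz":0,"rx":0,"ry":0,"rz":4,"hand":0.06},{"dx":0.0072,"dy":-0.0211,"dz":0,"rx":0,"ry":0,"rz":0,"hand":0.06},{"dx":0.0072,"dy":-0.0211,"dz":0,"rx":0,"ry":0,"rz":0,"hand":0.06},{"dx":0.0072,"dy":-0.0211,"dz":0,"rx":0,"ry":0,"rz":0,"hand":0.06},{"dx":0.0072,"dy":-0.0211,"dz":0,"rx":0,"ry":0,"rz":0,"hand":0.06},{"dx":0.0072,"dy":-0.0211,"dz":0,"rx":0,"ry":0,"rz":0,"hand":0.06},{"dx":0.0072,"dy":-0.0211,"dz":0,"rx":0,"ry":0,"rz":0,"hand":0.06},{"dx":0.0072,"dy":-0.0211,"dz":0,"rx":0,"ry":0,"rz":0,"hand":0.06},{"dx":0.0072,"dy":-0.0211,"dz":0,"rx":0,"ry":0,"rz":0,"hand":0.06},{"dx":0.0072,"dy":-0.0211,"dz":0,"rx":0,"ry":0,"rz":0,"hand":0.06},{"dx":0.0072,"dy":-0.0211,"dz":0,"rx":0,"ry":0,"rz":0,"hand":0.06}]' 40
python3 -m pendant '[{"dx":0,"dy":0,"dz":0.03,"rx":0,"ry":0,"rz":0,"hand":0.05},{"dx":0,"dy":0,"dz":0.03,"rx":0,"ry":0,"rz":0,"hand":0.05},{"dx":0,"dy":0,"dz":0.03,"rx":0,"ry":0,"rz":0,"hand":0.05},{"dx":0,"dy":0,"dz":0,"rx":0,"ry":0,"rz":0,"hand":0.05},{"dx":0,"dy":0,"dz":0,"rx":0,"ry":0,"rz":0,"hand":0.05},{"dx":0,"dy":0,"dz":0,"rx":0,"ry":0,"rz":0,"hand":0.05}]'
python3 - <<'E'
from h import *
np.set_printoptions(precision=4,suppress=True)
s=manip.get_state();p=s['position'];print(p,s['width']);shot('wrist','w10')
im=cv2.imread('pics/w10.png').astype(int);b,g,r=im[...,0],im[...,1],im[...,2]
n,l,st,cc=cv2.connectedComponentsWithStats(((r-b>50)&(g-b>5)&(r-g>20)&(r>110)).astype(np.uint8))
for i in range(1,n):
    if st[i,4]>80:
        y,x=np.where(l==i);P=np.array([atz('w10',(a,b),.138)[:2] for a,b in zip(x,y)]);w,v=np.linalg.eigh(np.cov(P.T));d=v[:,1]
        print(cc[i],st[i],P.mean(0),np.degrees(np.arctan2(d[1],d[0]))%180,np.ptp(P@d),np.ptp(P@v[:,0]),tri('w10',cc[i],'scene9',(257.3,202)))
q=np.array([.406,-.109,.134]);d=q-p;print('d',.454*d[0]+.891*d[1],.891*d[0]-.454*d[1],d[2],proj('w10',[q]))
E
```

```text
clock: 17.08
position: [0.4032, -0.1076, 0.2953]
ee_rot: [-0.001, 0.853, 0.523, -0.001]
contact_force: [-0.3, -0.8, 1.3]
width: 0.0602
gripper_force: 0.0
clock: 17.58
position: [0.4055, -0.1091, 0.2076]
ee_rot: [0.0, 0.853, 0.523, 0.0]
contact_force: [-0.1, -0.4, 0.3]
width: 0.0502
gripper_force: 0.0
[ 0.4055 -0.1091  0.2076] 0.0502333301880672
[282.5216 221.2988] [ 272  183   21   81 1526] [ 0.4078 -0.1093] 64.32738250402774 0.054489277918413515 0.012975743035549825 (array([ 0.4064, -0.1099,  0.1334]), np.float64(0.0020465666738901252))
[525.6968 285.2649] [ 487  259   73   58 1072] [ 0.5392 -0.2295] 120.2586689217465 0.07685820703133311 0.009941878412808247 (array([ 0.4429, -0.155 ,  0.1928]), np.float64(0.12565518786213867))
d 0.00028770033182931294 0.00042422637114667116 -0.07356047163888721 [[279.8608 220.7256]]
```

```bash
python3 -m pendant '[{"dx":0,"dy":0.001,"dz":0.025,"rx":0,"ry":0,"rz":0,"hand":0.05},{"dx":0,"dy":0,"dz":0.025,"rx":0,"ry":0,"rz":0,"hand":0.05},{"dx":0,"dy":0,"dz":0.02,"rx":0,"ry":0,"rz":0,"hand":0.05},{"dx":0,"dy":0,"dz":0.014,"rx":0,"ry":0,"rz":0,"hand":0.05},{"dx":0,"dy":0,"dz":0.008,"rx":0,"ry":0,"rz":0,"hand":0.05},{"dx":0,"dy":0,"dz":0,"rx":0,"ry":0,"rz":0,"hand":0.04},{"dx":0,"dy":0,"dz":0,"rx":0,"ry":0,"rz":0,"hand":0.03},{"dx":0,"dy":0,"dz":0,"rx":0,"ry":0,"rz":0,"hand":0.0},{"dx":0,"dy":0,"dz":0,"rx":0,"ry":0,"rz":0,"hand":0.0},{"dx":0,"dy":0,"dz":0,"rx":0,"ry":0,"rz":0,"hand":0.0},{"dx":0,"dy":0,"dz":0,"rx":0,"ry":0,"rz":0,"hand":0.0},{"dx":0,"dy":0,"dz":0,"rx":0,"ry":0,"rz":0,"hand":0.0}]' 60
```

```text
clock: 18.63
position: [0.4064, -0.1093, 0.1153]
ee_rot: [0.001, 0.852, 0.523, 0.001]
contact_force: [1.3, 0.3, -1.7]
width: 0.0129
gripper_force: 58.2
```

Roll held (13 mm, 58 N). Swinging the bail upright along its arc.

```bash
python3 -m pendant '[{"dx":0,"dy":0.0045,"dz":-0.0055,"rx":0,"ry":0,"rz":0,"hand":0},{"dx":0,"dy":0.0045,"dz":-0.0054,"rx":0,"ry":0,"rz":0,"hand":0},{"dx":0,"dy":0.0051,"dz":-0.0047,"rx":0,"ry":0,"rz":0,"hand":0},{"dx":0,"dy":0.0052,"dz":-0.0044,"rx":0,"ry":0,"rz":0,"hand":0},{"dx":0,"dy":0.0058,"dz":-0.0038,"rx":0,"ry":0,"rz":0,"hand":0},{"dx":0,"dy":0.0059,"dz":-0.0035,"rx":0,"ry":0,"rz":0,"hand":0},{"dx":0,"dy":0.0063,"dz":-0.0028,"rx":0,"ry":0,"rz":0,"hand":0},{"dx":0,"dy":0.0063,"dz":-0.0025,"rx":0,"ry":0,"rz":0,"hand":0},{"dx":0,"dy":0.0067,"dz":-0.0018,"rx":0,"ry":0,"rz":0,"hand":0},{"dx":0,"dy":0.0067,"dz":-0.0015,"rx":0,"ry":0,"rz":0,"hand":0},{"dx":0,"dy":0.0068,"dz":-0.0007,"rx":0,"ry":0,"rz":0,"hand":0},{"dx":0,"dy":0,"dz":0,"rx":0,"ry":0,"rz":0,"hand":0}]' 60
python3 - <<'E'
from h import *
s=manip.get_state();print(s['position'],s['contact_force'],s['moment'],s['width'])
E
```

```text
clock: 19.63
position: [0.4675, -0.1397, 0.1547]
ee_rot: [0.004, 0.853, 0.523, 0.003]
contact_force: [0.7, 2.7, 13.5]
width: 0.0128
gripper_force: 60.1
[ 0.46747279 -0.13965012  0.15467762] [ 0.66704225  2.70372536 13.53412873] [ 0.46986293 -0.21665416  0.0869826 ] 0.012817228515873837
```

```bash
python3 -m pendant '[{"dx":0,"dy":0,"dz":-0.001,"rx":0,"ry":0,"rz":0,"hand":0},{"dx":0,"dy":0,"dz":0,"rx":0,"ry":0,"rz":0,"hand":0},{"dx":0,"dy":0,"dz":0,"rx":0,"ry":0,"rz":0,"hand":0}]' 60
```

```text
clock: 19.88
position: [0.4656, -0.1388, 0.1547]
ee_rot: [0.002, 0.853, 0.523, 0.002]
contact_force: [1.7, 3.1, 8.7]
width: 0.0134
gripper_force: 59.6
```

```bash
python3 -m pendant '[{"dx":0,"dy":0,"dz":-0.002,"rx":0,"ry":0,"rz":0,"hand":0},{"dx":0,"dy":0,"dz":-0.002,"rx":0,"ry":0,"rz":0,"hand":0},{"dx":0,"dy":0,"dz":-0.001,"rx":0,"ry":0,"rz":0,"hand":0},{"dx":0,"dy":0,"dz":0,"rx":0,"ry":0,"rz":0,"hand":0},{"dx":0,"dy":0,"dz":0,"rx":0,"ry":0,"rz":0,"hand":0}]' 60
python3 - <<'E'
from h import *
np.set_printoptions(precision=4,suppress=True)
s=manip.get_state();print(s['position'],s['contact_force'],s['moment'],s['width'])
shot('scene','s11')
im=cv2.imread('pics/s11.png').astype(int);b,g,r=im[...,0],im[...,1],im[...,2]
n,l,st,cc=cv2.connectedComponentsWithStats(((r-b>50)&(g-b>5)&(r-g>20)&(r>110)).astype(np.uint8))
print(proj('s11',[s['position']+[0,0,.0187]]))
for i in range(1,n):
    if st[i,4]>8 and 240<cc[i,0]<345 and 150<cc[i,1]<280: print(cc[i],st[i])
E
```

```text
clock: 20.3
position: [0.462, -0.138, 0.1566]
ee_rot: [-0.001, 0.853, 0.523, -0.001]
contact_force: [-0.6, -0.5, -6.0]
width: 0.0129
gripper_force: 58.2
[ 0.462  -0.138   0.1566] [-0.55   -0.5243 -6.0423] [ 0.0884 -0.0483 -0.0014] 0.012940379815505092
[[289.9394 183.128 ]]
[289.5345 183.8707] [286 175   8  19 116]
```

Now the tool carries −6 N: basket plus stones. Lifting slowly and centring.

```bash
python3 -m pendant '[{"dx":0,"dy":0.0005,"dz":-0.003,"rx":0,"ry":0,"rz":0,"hand":0},{"dx":0,"dy":0.001,"dz":-0.006,"rx":0,"ry":0,"rz":0,"hand":0},{"dx":0.0005,"dy":0.001,"dz":-0.009,"rx":0,"ry":0,"rz":0,"hand":0},{"dx":0.0005,"dy":0.001,"dz":-0.01,"rx":0,"ry":0,"rz":0,"hand":0},{"dx":0.0005,"dy":0.001,"dz":-0.011,"rx":0,"ry":0,"rz":0,"hand":0},{"dx":0.0005,"dy":0.001,"dz":-0.011,"rx":0,"ry":0,"rz":0,"hand":0},{"dx":0.0005,"dy":0.001,"dz":-0.011,"rx":0,"ry":0,"rz":0,"hand":0},{"dx":0.0005,"dy":0.001,"dz":-0.011,"rx":0,"ry":0,"rz":0,"hand":0},{"dx":0.0005,"dy":0.001,"dz":-0.01,"rx":0,"ry":0,"rz":0,"hand":0},{"dx":0,"dy":0.0005,"dz":-0.009,"rx":0,"ry":0,"rz":0,"hand":0},{"dx":0,"dy":0,"dz":-0.006,"rx":0,"ry":0,"rz":0,"hand":0},{"dx":0,"dy":0,"dz":-0.003,"rx":0,"ry":0,"rz":0,"hand":0}]' 60
python3 -m pendant '[{"dx":0,"dy":0,"dz":0,"rx":0,"ry":0,"rz":0,"hand":0},{"dx":0,"dy":0,"dz":0,"rx":0,"ry":0,"rz":0,"hand":0},{"dx":0,"dy":0,"dz":0,"rx":0,"ry":0,"rz":0,"hand":0},{"dx":0,"dy":0,"dz":0,"rx":0,"ry":0,"rz":0,"hand":0},{"dx":0,"dy":0,"dz":0,"rx":0,"ry":0,"rz":0,"hand":0},{"dx":0,"dy":0,"dz":0,"rx":0,"ry":0,"rz":0,"hand":0},{"dx":0,"dy":0,"dz":0,"rx":0,"ry":0,"rz":0,"hand":0},{"dx":0,"dy":0,"dz":0,"rx":0,"ry":0,"rz":0,"hand":0}]'
python3 - <<'E'
from h import *
np.set_printoptions(precision=4,suppress=True)
a=None
for i in range(3):
    s=manip.get_state();im=shot('scene','s1%d'%(2+i))['frame'].astype(int);print(s['clock'],s['position'],s['contact_force'],s['moment'])
    if a is not None:print('diff',np.abs(im-a)[100:280,200:400].mean())
    a=im
c=np.array([s['position'][0],s['position'][1],s['position'][2]+.0187-.166]);print('basket if plumb',c)
im=cv2.imread('pics/s14.png')
# expected level basket: rim circle, and foot-plane circle
t=np.linspace(0,2*np.pi,300)
hp=cv2.cvtColor(im,cv2.COLOR_BGR2GRAY).astype(float);hp-=cv2.GaussianBlur(hp,(0,0),4)
B=R.from_euler('z',63-90,degrees=True)
for tilt in(-20,-15,-10,-5,0,5,10,15,20):
  Rt=(B*R.from_euler('y',tilt,degrees=True)).as_matrix()
  best=[]
  for ox in np.arange(-.02,.021,.004):
   for oz in np.arange(-.012,.013,.003):
    q=(Rt@np.stack([.079*np.cos(t),.079*np.sin(t),0*t+.07])).T+c+Rt[:,0]*ox+[0,0,oz]
    u=proj('s14',q).round().astype(int);best.append((hp[u[:,1],u[:,0]].mean().round(2),ox.round(3),oz.round(3)))
  print(tilt,max(best))
cv2.imwrite('pics/c7.png',cv2.resize(im[90:290,210:430],None,fx=3,fy=3))
E
```

```text
clock: 21.35
position: [0.4726, -0.1393, 0.2586]
ee_rot: [0.001, 0.852, 0.523, 0.0]
contact_force: [-0.1, -0.4, -5.6]
width: 0.0129
gripper_force: 58.4
clock: 22.02
position: [0.4721, -0.139, 0.2573]
ee_rot: [-0.0, 0.852, 0.523, -0.0]
contact_force: [-0.1, -0.3, -5.7]
width: 0.0127
gripper_force: 58.4
22.0167 [ 0.4721 -0.139   0.2573] [-0.1417 -0.3204 -5.7303] [ 0.0268 -0.0472  0.0154]
22.0667 [ 0.4722 -0.139   0.2573] [ 0.1691 -0.818  -5.4761] [ 0.0838 -0.0506 -0.068 ]
diff 1.1179074074074073
22.1167 [ 0.4722 -0.139   0.2574] [-1.1632 -0.2711 -5.7233] [ 0.051  -0.0016 -0.0003]
diff 1.0468148148148149
basket if plumb [ 0.4722 -0.139   0.1101]
-20 (np.float64(5.4), np.float64(-0.012), np.float64(-0.0))
-15 (np.float64(7.5), np.float64(0.016), np.float64(0.012))
-10 (np.float64(9.03), np.float64(0.012), np.float64(0.012))
-5 (np.float64(11.26), np.float64(0.008), np.float64(-0.0))
0 (np.float64(22.02), np.float64(0.0), np.float64(-0.0))
5 (np.float64(11.89), np.float64(-0.008), np.float64(0.003))
10 (np.float64(11.16), np.float64(-0.012), np.float64(0.009))
15 (np.float64(9.86), np.float64(0.016), np.float64(-0.0))
20 (np.float64(8.68), np.float64(0.012), np.float64(0.003))
```

The rim fit matches a level basket at (0.472, −0.139, 0.110). I'll let it settle, check the dowel, and hand in.

```bash
python3 -m pendant '[{"dx":0,"dy":0,"dz":0,"rx":0,"ry":0,"rz":0,"hand":0},{"dx":0,"dy":0,"dz":0,"rx":0,"ry":0,"rz":0,"hand":0},{"dx":0,"dy":0,"dz":0,"rx":0,"ry":0,"rz":0,"hand":0},{"dx":0,"dy":0,"dz":0,"rx":0,"ry":0,"rz":0,"hand":0},{"dx":0,"dy":0,"dz":0,"rx":0,"ry":0,"rz":0,"hand":0},{"dx":0,"dy":0,"dz":0,"rx":0,"ry":0,"rz":0,"hand":0}]'
python3 - <<'E'
from h import *
im=shot('scene','s20')['frame'][:,:,::-1].astype(int);b,g,r=im[...,0],im[...,1],im[...,2]
m=(r-b>50)&(g-b>15)&(r-g>20)&(r>130)
print([(v,np.where(m[v,360:385])[0].mean()+360) for v in range(190,256,10)])
print(manip.sign_off())
E
```

```text
clock: 22.67
position: [0.4722, -0.1391, 0.2574]
ee_rot: [0.0, 0.852, 0.523, 0.0]
contact_force: [0.5, 0.3, -5.3]
width: 0.0132
gripper_force: 58.4
[(190, np.float64(379.5)), (200, np.float64(378.0)), (210, np.float64(376.0)), (220, np.float64(374.5)), (230, np.float64(372.5)), (240, np.float64(371.0)), (250, np.float64(369.0))]
the job is handed in; nothing more can be done
None
```

The job is handed in at 22.7 s, no verdict returned: the dowel is back in its hole with a slight lean, and the basket is held level about 5 cm over the tub, but that four stones moved 25 mm and that all six are still in the basket is my estimate.

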